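# Let a fetch ball out of the lever dispenser and ease its lid shut

## Robot

A 6-joint arm with a two-finger parallel gripper is mounted at the origin on the work surface. World frame = base frame: x ahead of the robot, y to its left, z up, the work surface at z = 0. Lengths are in m, angles in rad, forces in N, time in s.
With the tool pointing down it reaches from about 0.35 to 0.8 m from the base axis. Payload 7.3 kg.
Tool frame: the origin (TCP) lies at the centre of the arm's flange, where the gripper is bolted on; the fingertips stand 173 mm ahead of it and the grasp point (between the pads) lies 155 mm ahead of it; z points along the fingers, y is the direction in which the jaws open and shut (so a half turn about z gives the same grasp; the last joint's range is limited). The gripper opens to 85 mm and grips with 20 to 120 N. Pads are 22 mm wide; open, the fingers measure 114 mm over their backs; the gripper's body (76 mm by 85 mm) begins 54 mm behind the grasp point. The pads swing forward as they close: fully open they stand 13 mm farther back than shut.
Start: joints at [-1.265, 0.342, 1.524, -0, 1.275, -0.146], TCP at [0.229, -0.472, 0.405] pointing down, gripper open.
Joint ranges: [-2.53, 2.53], [-0.77, 2.02], [0.04, 2.7], [-1, 4.14], [0.28, 2.66], [-3.11, 3.11]. Speed limits (rad/s): [2.57, 2.57, 3.14, 3.14, 3.14, 3.14].

## Interface

Orientations are given as [roll, pitch, yaw] about the fixed x, y, z axes, in that order (R = Rz(yaw) Ry(pitch) Rx(roll)).
In Python, from rig import arm, vision gives the robot as it stands. The module is installed in compiled form; this text tells all that it offers.
- The arm moves only by the tool step_arm, never from a script. Its argument "plan" is a list of rows, each a list of 4 numbers: the shift along the tool's x, y, z in mm, then the turn about the tool's z in degrees. In form: [[tx, ty, tz, roll], ...]. A call has 1 to 20 rows; each row is the pose to reach, as a shift and turn from the pose commanded when the call began, along the tool's axes at that moment; what a row does not reach only later rows make up. A row lasts 1/8 s, in which the tool goes at most 62.5 mm and 10.7 degrees, less where a joint would pass 70% of its speed; a pose out of reach is approached as far as the arm can. A call with a gripper value outside its range is refused whole. "grip" is the opening, from 0 (shut) to 1 (fully open), set as the call begins (left out, the last holds). The fingers move at their own pace and stop on an object; the grip force is fixed at half the most. Time passes only in rows, so rows that repeat a pose let the fingers close. It gives the time, the measured TCP pose, the force and the opening at its end, in the units of the state.
- arm.observe(): the state, without advancing time (a new reading comes with each control period).
- vision.get_image(name): name is "scene" or "side" or "wrist"; returns a dict with "color" (400x640x3 uint8, red, green, blue), "fx", "fy", "cx", "cy" (pixels), "dist_coeffs" ([k1, k2, p1, p2, k3] as OpenCV has them; the pictures are not rectified), "position" and "attitude" of the camera in the world. Camera axes: x right, y up, looking along -z (the intrinsics and any distortion apply to the point x, -y, -z); pixel columns grow to the right and rows downward; lengths in m; the calibration is good to about 2 mm. A picture is of the moment at which its call begins. There is no depth.
- arm.sign_off(): hands the job in, once; it reports no verdict.
The state is a dict: "t": time; "joints": joint angles; "joint_vel": joint speeds; "effort": joint torques, N m; "tcp_pos": TCP position; "tcp_rot": TCP orientation; "wrist_force": force on the tool from outside, world axes, zero at the start; "torque": the same for the moment, N m; "width": opening from 0.0 (shut) to 1.0 (fully open).
Only numpy, scipy, OpenCV 4.12 (cv2) and the standard library are available. Lean on these libraries where they do the work, as an engineer would, in place of code of your own. Each camera call takes 0.05 s, during which the arm holds its last target. There are 200 camera calls.

## Task

Press down the red paddle of the ball dispenser with your fingertips so that its blue lid swings wide open, and keep it open until the orange ball has rolled down into the tray at the front. Then let the paddle come up slowly under your fingers so that the lid closes fully without slamming. Work only the paddle: do not touch the lid or the ball, and leave everything else on the shelf where it is.

Things in the scene. Friction and masses are not known exactly. Their poses are not given: they have to be found in the camera images.
- dispenser: Ball dispenser: aluminium gutter 260 long, 68 wide, on a black base plate bolted to the shelf. Origin on the shelf, +x to its rear (lid hinge), -x to its front (ball tray), z up; the lever runs along its -y side (the right, seen from the robot). Rubber gutter floor, 60 wide inside, slopes down to the front at 9 degrees (71 to 30 high). Hopper: x -45 to 90, walls 125 high.
- tray (a point): Middle of the ball tray at floor height (x=-107, z=40 of the dispenser). Tray: x -170 to -45, open on top, walls 75 high and 4 thick.
- lid (a joint): Angle of the blue lid, a plate 140 x 72 x 4 whose front lip hangs 68 down and holds the ball back. Hinge at x=85, z=130 of the dispenser. 0 = shut, 0.72 rad = as far open as the lever takes it; the ball passes under the lip above about 0.4 rad. Linked to the lever: lid = 1.6 x lever.
- cover: The blue lid plate with its lip (about 0.24 kg); origin on the lid hinge, the plate reaches 138 toward its own -x.
- lever (a joint): Angle of the lever: 0 = paddle up (lid shut), 0.45 rad = paddle down at its stop. Pivot at x=-5, z=118 of the dispenser, axis across it. Weight and a spring push the paddle up with about 3 to 7 N; let go, it flies up and slams the lid in under half a second.
- paddle: The lever with its red plastic paddle; origin on the lever's pivot. Paddle: 42 (along the dispenser) x 44 (across) x 10 thick, on the lever's front end. Its front edge is tilted up 10 degrees at rest and down 15 degrees when fully down.
- paddle_top (a point): Centre of the paddle's top face, where to press: at x=-155, y=-78, z=134 of the dispenser when up, swinging on a 150 arc about the pivot to x=-147, y=-78, z=67 when fully down.
- ball: Orange fetch ball, 50 diameter, about 60 g; origin at its underside as placed (turns with it).
- ball_center (a point): Centre of the orange ball. It starts in the hopper behind the lip and rolls to the tray's front wall by itself (under 2 s) once the lid is open; there it rests at about x=-141, y within 6 of 0, z=60 of the dispenser.
- turntable: Chrome turntable, fixed, 270 diameter, 20 high; origin under its centre. Leave alone.
- headlamp: Silver headlamp, 60 x 46 x 40, on the turntable; origin under its centre. Leave alone.
- carabiner0: Red anodized carabiner, 75 x 42 x 9, loose on the turntable; origin under its centre. Leave alone.
- carabiner1: Blue anodized carabiner, 75 x 42 x 9, loose on the turntable; origin under its centre. Leave alone.
- carabiner2: Gold anodized carabiner, 75 x 42 x 9, loose on the turntable; origin under its centre. Leave alone.
- carabiner3: Violet anodized carabiner, 75 x 42 x 9, loose on the turntable; origin under its centre. Leave alone.
- bowl: White ceramic bowl, 124 diameter, 50 high, loose; origin under its centre. Leave alone.
- whistle: Green plastic whistle, 52 x 20 x 24, loose; origin under it. Leave alone.
- gear_case: Small open aluminium case, fixed, 110 x 170 x 55, its lid standing open at the rear up to 165 high; origin under its centre. Leave alone.

How it is judged:
On the way, in this order (a step that is already met when the one before it is completed fails the run):
1. the paddle is held down by the fingers, the lid stands wide open (over 0.55 rad) and the ball is at the front of the tray (value of joint lid above 0.55 rad and contact force between the fingers and paddle above 0.5 N and x of ball_center in the frame of dispenser between -0.166 and -0.115 m and y of ball_center in the frame of dispenser between -0.03 and 0.03 m and height (world z) of ball_center below 0.08 m), for 0.2 s.
2. the lid is shut again (value of joint lid below 0.05 rad), for 0.2 s.
At the end, for the whole second after the job is handed in: The lid is shut (under 0.04 rad) with the lever up (under 0.03 rad), and the ball lies at rest at the front of the dispenser's tray (centre 115 to 166 mm in front of the dispenser's origin) (value of joint lid below 0.04 rad and value of joint lever below 0.03 rad and x of ball_center in the frame of dispenser between -0.166 and -0.115 m and y of ball_center in the frame of dispenser between -0.03 and 0.03 m and height (world z) of ball_center below 0.08 m and linear speed of ball below 0.05 m/s); the robot touches nothing.
It fails at once if the lid slams: it nears the shut position (under 0.2 rad) closing faster than 1.5 rad/s (value of joint lid below 0.2 rad and velocity of joint lid below -1.5 rad/s).
It fails at once if the robot touches the lid itself (over 1 N) (contact force between any of the fingers, the arm and cover above 1 N).
It fails at once if the robot touches the ball (over 0.5 N), or the ball is lifted or leaves the dispenser (contact force between any of the fingers, the arm and ball above 0.5 N or height (world z) of ball_center above 0.125 m or height (world z) of ball_center below 0.04 m).
It fails at once if a bystander is moved more than 15 mm (distance of any of headlamp, bowl, whistle, carabiner0, carabiner1, carabiner2, carabiner3 from where it was at the start of the episode above 0.015 m).
It fails at once if the robot knocks the turntable or the open case (over 3 N) (contact force between any of the fingers, the arm and turntable above 3 N or contact force between any of the fingers, the arm and gear_case above 3 N).
It also fails if it takes over 35 s, if anything falls off the work surface, if the arm or the gripper's body presses on something with over 40 N, if the wrist force passes 120 N, or if a joint passes its speed limit or range.

## Working session

There is one attempt and no reset: what is moved stays moved. The work goes in short steps, Python scripts to look and compute and a tool call to move; the robot and the scene stay as the last step left them, time stands still between calls to the robot, and variables do not carry over. Pictures are saved under pics/ and viewed, about 8 in all and at most 12, crops included, and the job is handed in when it is done.

Besides the shell and the picture viewer there is one more tool, called after "Request:" as name([rows], argument=value, ...), one row to a line, values as JSON. step_arm: Moves the arm, as the interface text tells. Its arguments: {"type":"object","properties":{"plan":{"type":"array","items":{"type":"array","items":{"type":"number"}}},"grip":{"type":"number"}},"required":["plan"]}

```bash
mkdir -p pics
python3 - <<'E'
from rig import arm, vision
import cv2,pickle
s=arm.observe();print(s)
for n in("scene","side"):
    d=vision.get_image(n);pickle.dump(d,open(f"pics/{n}.pkl","wb"))
    cv2.imwrite(f"pics/{n}0.png",d["color"][:,:,::-1]);print(n,{k:v for k,v in d.items() if k!="color"})
E
```

```text
{'t': 0.0, 'joints': array([-1.26499248e+00,  3.42711119e-01,  1.52500070e+00, -3.82986223e-06,
        1.27540918e+00, -1.46012630e-01]), 'joint_vel': array([-0.00104279,  0.00040514, -0.00019598, -0.0004169 ,  0.00081058,
       -0.00059544]), 'effort': array([ 4.61506279e-03, -4.33664095e+01, -2.46013212e+01,  8.65740776e-05,
        7.93894142e-03, -3.29714999e-05]), 'tcp_pos': array([ 0.22918799, -0.47218318,  0.40403748]), 'tcp_rot': array([-3.14008003e+00, -2.18742767e-04,  4.51817427e-01]), 'wrist_force': array([-0.40117444, -0.50203132, -0.24279216]), 'torque': array([-0.04605552, -0.01535638,  0.02480301]), 'width': 0.9981011190049593}
scene {'fx': 465.2080414559612, 'fy': 465.2080414559612, 'cx': 317.74115611624677, 'cy': 196.49464425746447, 'dist_coeffs': array([-0.02848553,  0.        ,  0.        ,  0.        ,  0.        ]), 'position': array([ 1.09544644, -0.54537283,  1.36305965]), 'attitude': array([0.56947534, 0.01075085, 0.76685173])}
side {'fx': 413.9593706568736, 'fy': 413.9593706568736, 'cx': 312.47656288846923, 'cy': 195.88311256251365, 'dist_coeffs': array([-0.07285815,  0.        ,  0.        ,  0.        ,  0.        ]), 'position': array([0.44890255, 0.81954267, 0.96854075]), 'attitude': array([ 0.74115367, -0.00999382, -3.00466339])}
```

View pics/scene0.png

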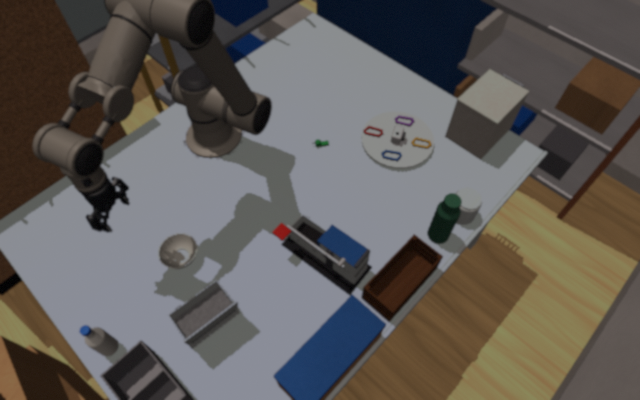

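View pics/side0.png

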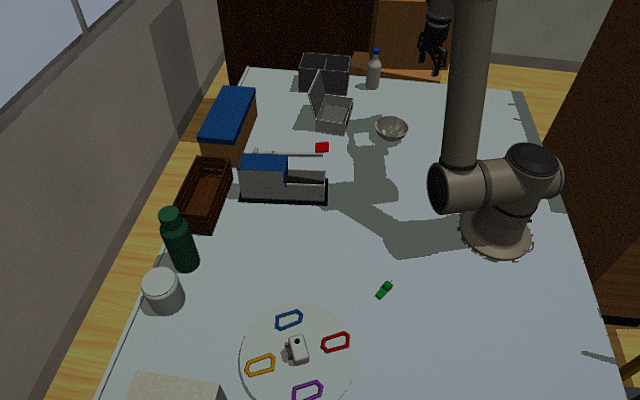

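The scene view shows the red paddle near (282,231) and the lid near (345,248). In the side view the paddle is near (321,147) and the lid near (263,170). I'll crop both for corners.

Run:
```python
import cv2,pickle,numpy as np
a=pickle.load(open("pics/scene.pkl","rb"))["color"][210:300,265:385,::-1]
b=pickle.load(open("pics/side.pkl","rb"))["color"][130:220,225:345,::-1]
f=lambda i:cv2.convertScaleAbs(cv2.resize(i,None,fx=6,fy=6,interpolation=cv2.INTER_CUBIC),alpha=1.5)[:290*2]
cv2.imwrite("pics/c_scene.png",f(a));cv2.imwrite("pics/c_side.png",f(b))
```

```text
(no output)
```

View pics/c_scene.png

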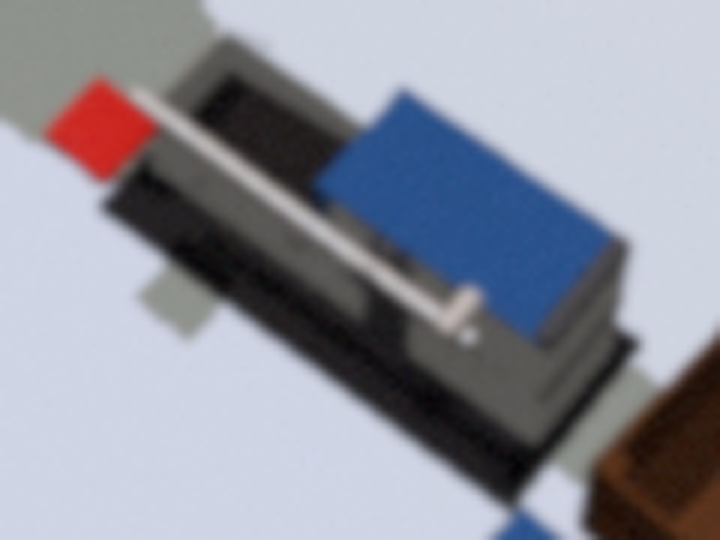

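View pics/c_side.png

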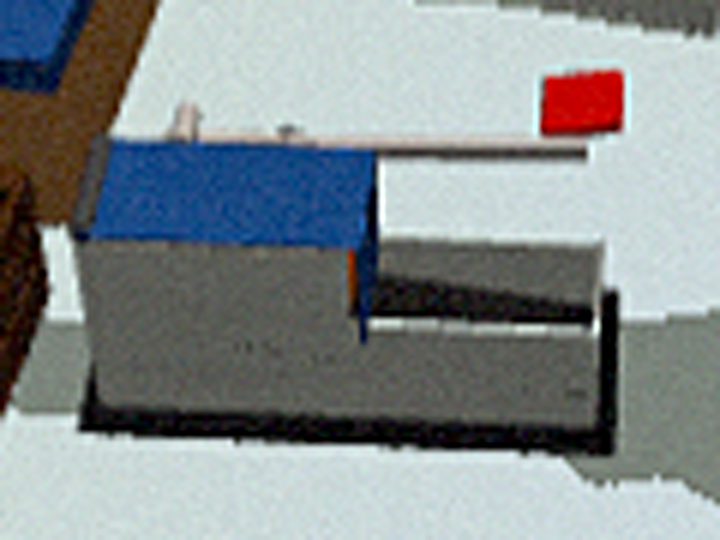

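```bash
cat > h.py <<'E'
import cv2,pickle,numpy as np
from scipy.spatial.transform import Rotation as R
def proj(d,P):
    c=R.from_euler("xyz",d["attitude"]).inv().apply(np.atleast_2d(P)-d["position"])*[1,-1,-1]
    K=np.array([[d["fx"],0,d["cx"]],[0,d["fy"],d["cy"]],[0,0,1.]])
    return cv2.projectPoints(c,np.zeros(3),np.zeros(3),K,d["dist_coeffs"])[0][:,0]
def d2w(q,P): return R.from_euler("z",q[2]).apply(np.atleast_2d(P))+[q[0],q[1],0]
E
python3 - <<'E'
from h import *
from scipy.optimize import least_squares
S,D=[pickle.load(open(f"pics/{n}.pkl","rb")) for n in("scene","side")]
c,s=np.cos(np.radians(10)),np.sin(np.radians(10))
pad=lambda a,b:[-.155+a*.021*c,-.078+b*.022,.134-a*.021*s]
L=lambda x,y:[x,y,.132]
PS=[pad(-1,1),pad(-1,-1),pad(1,1),pad(1,-1),L(-.053,.036),L(-.053,-.036)]
US=[(100,77),(45,133),(158,128),(103,183),(403,90),(317,190)]
PD=[pad(-1,-1),pad(1,-1),L(-.053,-.036),L(-.053,.036)]
UD=[(622,70),(543,77),(375,150),(358,245)]
US=np.array(US)/6+[264.6,209.6];UD=np.array(UD)/6+[224.6,129.6]
f=lambda q:np.r_[(proj(S,d2w(q,PS))-US).ravel(),(proj(D,d2w(q,PD))-UD).ravel()]
best=min((least_squares(f,[.6,-.3,y],loss="soft_l1") for y in(-1,0,1)),key=lambda r:r.cost)
q=best.x;print(q,np.degrees(q[2]));print(f(q).reshape(-1,2).round(1))
for p in([-.155,-.078,.134],[-.147,-.078,.067]):print(d2w(q,p))
np.save("q.npy",q)
E
```

```text
[ 0.69540314 -0.06073955  0.07782122] 4.458827553992936
[[ 0.2 -0.8]
 [-0.5 -0.2]
 [ 0.9 -0.6]
 [ 0.4  0.4]
 [ 0.3 -0.3]
 [-0.5 -0.5]
 [-0.  -1. ]
 [-0.2 -0.9]
 [-0.2 -1.1]
 [ 0.1 -0.4]]
[[ 0.54693619 -0.1505536   0.134     ]]
[[ 0.55491198 -0.14993166  0.067     ]]
```

Request:
step_arm([
  [20,-7,0,2],
  [50,-18,0,4],
  [85,-30,0,6],
  [120,-42,0,8],
  [155,-55,0,10],
  [190,-67,0,12],
  [225,-79,0,14],
  [260,-92,0,16],
  [295,-104,0,18],
  [330,-116,0,20],
  [365,-129,0,21],
  [395,-139,0,21.4],
  [415,-146,0,21.4],
  [426.5,-150.4,0,21.4],
  [426.5,-150.4,0,21.4],
  [426.5,-150.4,40,21.4],
  [426.5,-150.4,60,21.4],
  [426.5,-150.4,65,21.4],
  [426.5,-150.4,65,21.4],
  [426.5,-150.4,65,21.4],
], grip=0)

```text
t: 2.6
tcp_pos: [0.5474, -0.1512, 0.3409]
tcp_rot: [3.14, -0.002, 0.078]
wrist_force: [0.5, 0.6, 0.3]
width: 0.002
```

Run:
```python
from rig import arm, vision
from h import *
s=arm.observe();print({k:s[k] for k in("t","tcp_pos","tcp_rot","wrist_force","width")})
q=np.load("q.npy");tip=s["tcp_pos"]+[0,0,-.173]
O=[]
for n,(w,h) in(("scene",(120,90)),("side",(120,90))):
    d=vision.get_image(n);P=proj(d,np.r_[[tip],d2w(q,[-.155,-.078,.134])]);c=P[1].astype(int)-[50,50]
    im=cv2.convertScaleAbs(cv2.resize(d["color"][c[1]:c[1]+80,c[0]:c[0]+100,::-1].copy(),None,fx=4,fy=4,interpolation=cv2.INTER_CUBIC),alpha=1.5)
    for p,col in zip(P,((0,255,0),(255,255,0))):cv2.circle(im,tuple(((p-c)*4+2).astype(int)),4,col,1)
    O.append(im)
cv2.imwrite("pics/near.png",np.hstack(O))
```

```text
{'t': 2.6, 'tcp_pos': array([ 0.54739725, -0.15117758,  0.34087268]), 'tcp_rot': array([ 3.14046128e+00, -1.83109430e-03,  7.79477534e-02]), 'wrist_force': array([0.53790386, 0.6275661 , 0.25607075]), 'width': 0.0015632296450575798}
```

View pics/near.png

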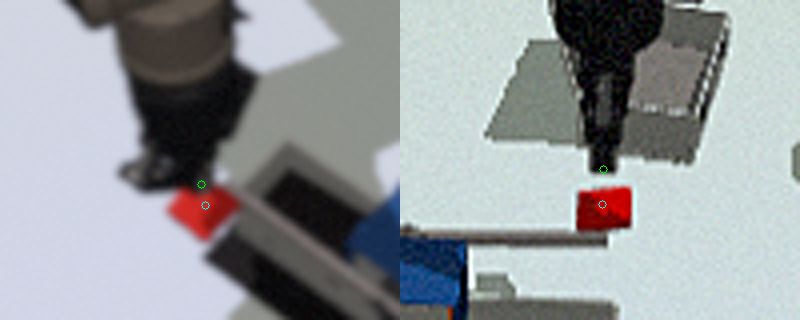

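Request:
step_arm([
  [0,0,12,0],
  [0,0,24,0],
  [0,0,32,0],
  [0,0,38,0],
  [1,0,46,0],
  [2,0,54,0],
  [4,0,62,0],
  [5,0,70,0],
  [6,0,78,0],
  [7,0,85,0],
  [7.5,0,90,0],
  [7.5,0,90,0],
  [7.5,0,90,0],
  [7.5,0,90,0],
  [7.5,0,90,0],
  [7.5,0,90,0],
  [7.5,0,90,0],
  [7.5,0,90,0],
  [7.5,0,90,0],
  [7.5,0,90,0],
])

```text
t: 5.2
tcp_pos: [0.5555, -0.1502, 0.2502]
tcp_rot: [3.141, -0.003, 0.078]
wrist_force: [2.3, 0.6, 6.0]
width: 0.001
```

Run:
```python
from rig import arm, vision
from h import *
s=arm.observe();print({k:s[k] for k in("t","tcp_pos","tcp_rot","wrist_force","width")})
q=np.load("q.npy")
def lid(a): # front lip top corners, plate top
    return d2w(q,[[.085-.138*np.cos(a)-.002*0,y,.132+.138*np.sin(a)] for y in(-.036,.036)])
O=[]
for n in("scene","side"):
    d=vision.get_image(n);c=proj(d,d2w(q,[-.05,-.02,.12]))[0].astype(int)-[50,45]
    im=cv2.convertScaleAbs(cv2.resize(d["color"][c[1]:c[1]+80,c[0]:c[0]+100,::-1].copy(),None,fx=4,fy=4,interpolation=cv2.INTER_CUBIC),alpha=1.5)
    for a,col in((.5,(0,255,255)),(.65,(0,255,0))):
        for p in proj(d,lid(a)):cv2.circle(im,tuple(((p-c)*4+2).astype(int)),3,col,1)
    for p in proj(d,d2w(q,[-.141,0,.06])):cv2.circle(im,tuple(((p-c)*4+2).astype(int)),4,(255,0,255),1)
    O.append(im)
cv2.imwrite("pics/open.png",np.hstack(O))
```

```text
{'t': 5.2, 'tcp_pos': array([ 0.55549029, -0.15017775,  0.2502332 ]), 'tcp_rot': array([ 3.14073139e+00, -2.89240323e-03,  7.83041220e-02]), 'wrist_force': array([2.25160464, 0.60874196, 5.99034438]), 'width': 0.0011475919268438604}
```

View pics/open.png

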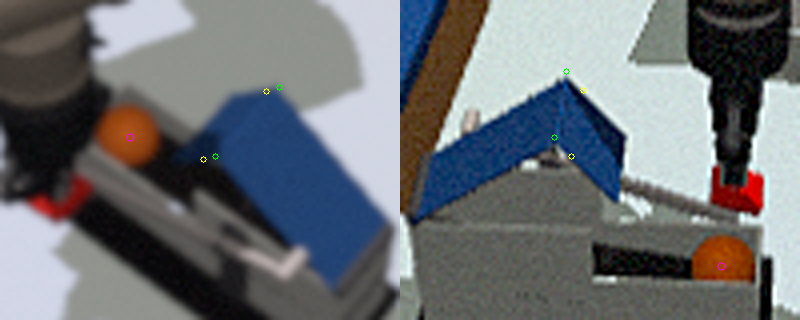

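Lid is open about 0.6 rad, and the ball is at the tray front. The force is 6 N, so the lever is not at its stop. I'll press 4 mm more for margin, hold, then release slowly.

Request:
step_arm([
  [0,0,2,0],
  [0.5,0,4,0],
  [0.5,0,4,0],
  [0.5,0,4,0],
  [0.5,0,4,0],
  [0.5,0,4,0],
  [0,0,2,0],
  [0,0,-1,0],
  [0,0,-4,0],
  [-0.5,0,-8,0],
  [-1,0,-12,0],
  [-1.5,0,-16,0],
  [-2,0,-20,0],
  [-3,0,-24,0],
  [-4,0,-28,0],
  [-5,0,-32,0],
  [-6,0,-36,0],
  [-6.5,0,-40,0],
  [-7,0,-43,0],
  [-7,0,-45,0],
])

```text
t: 7.8
tcp_pos: [0.5478, -0.1509, 0.2949]
tcp_rot: [3.141, -0.0, 0.078]
wrist_force: [2.0, -0.5, 3.5]
width: 0.004
```

Request:
step_arm([
  [0,0,-2,0],
  [0,0,-4,0],
  [0,0,-6,0],
  [0,0,-8,0],
  [0,0,-10,0],
  [0,0,-12,0],
  [0,0,-14,0],
  [0,0,-16,0],
  [0,0,-18,0],
  [0,0,-21,0],
  [0,0,-25,0],
  [0,0,-35,0],
  [0,0,-50,0],
  [0,0,-70,0],
  [0,0,-90,0],
  [0,0,-100,0],
  [0,0,-100,0],
  [0,0,-100,0],
  [0,0,-100,0],
  [0,0,-100,0],
])

```text
t: 10.3
tcp_pos: [0.5478, -0.1508, 0.3942]
tcp_rot: [-3.141, 0.001, 0.078]
wrist_force: [0.7, 0.4, 0.3]
width: 0.001
```

Run:
```python
from rig import arm, vision
from h import *
s=arm.observe();print({k:s[k] for k in("t","tcp_pos","wrist_force")})
q=np.load("q.npy")
O=[]
for n in("scene","side"):
    d=vision.get_image(n);c=proj(d,d2w(q,[-.05,-.02,.12]))[0].astype(int)-[50,45]
    im=cv2.convertScaleAbs(cv2.resize(d["color"][c[1]:c[1]+80,c[0]:c[0]+100,::-1].copy(),None,fx=4,fy=4,interpolation=cv2.INTER_CUBIC),alpha=1.5)
    for p in proj(d,d2w(q,[[-.141,0,.06],[-.053,-.036,.132],[-.053,.036,.132],[-.155,-.078,.134]])):cv2.circle(im,tuple(((p-c)*4+2).astype(int)),4,(0,255,0),1)
    O.append(im)
cv2.imwrite("pics/end.png",np.hstack(O))
```

```text
{'t': 10.3, 'tcp_pos': array([ 0.54775288, -0.1507664 ,  0.39418338]), 'wrist_force': array([0.67350186, 0.41834979, 0.31732968])}
```

View pics/end.png

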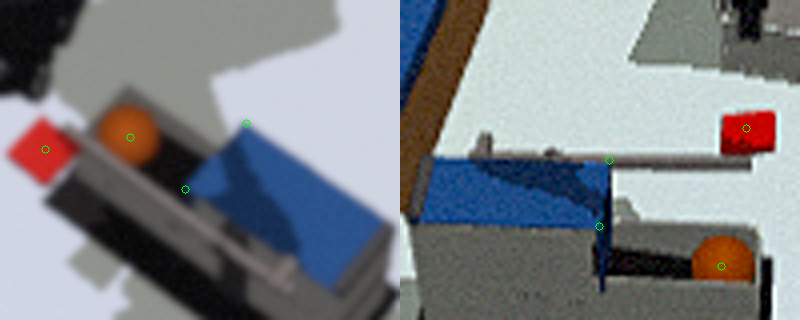

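The lid is shut at its predicted corners, the paddle is up and the ball is at the tray front. The arm is clear.

```bash
python3 -c "
from rig import arm
print(arm.sign_off())"
```

```text
the job is handed in; nothing more can be done
None
```

I found the dispenser from the two fixed cameras and pressed the paddle with shut fingers. I held it down until the ball had rolled to the front of the tray, let it up at about 16–32 mm/s, then backed off 100 mm and handed the job in at about 10.4 s.

**While held down:** the images showed the lid at about 0.6 rad by eye, with the ball at its predicted resting spot and 6 N on the wrist. I then pressed 4 mm further for margin and held about half a second. I took no picture at that depth.

**After release:** both camera views showed the lid's front corners where they were when shut, the paddle up and the ball still at the front. The wrist force was back near its no-load reading. No check failed or disagreed.

I had no direct reading of the lid angle or its closing speed, and I took no separate measurement of the other objects. The arm only travelled well above them.

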